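# Rock the ball feeder's seesaw gate

## Task

The ball feeder on the bench has a seesaw gate that shuts both of its lanes while it is level. Press the gate down at one end with the fingertips so that the two brass balls run down their chute into the tray while the steel balls stay held; then rock the gate right over its pivot by pressing the other end down, so that the two steel balls run down the other chute, and leave it fully tipped that way. Do not touch or pick up the balls, and leave the other things on the bench where they are.

Things in the scene. Friction and masses are not known exactly. Their poses are not given: they have to be found in the camera images.
- feeder: Fixed ball feeder, green base 335 x 240 mm, turned up to 0.3 rad. Origin on the bench under the gate's pivot; x points down the lanes (away from the robot), y to the left lane, z up. Lane centres at y = +90 and -90 mm, 29 mm wide, floor 65 mm high at the gate, falling to +x at 0.16 rad. Balls queue at x = -60 to 0 mm. Highest fixed part 126 mm.
- gate (a joint): Tilt (rad) of the steel seesaw plate, 274 mm long along feeder y; level pivot axis along feeder x, 110 mm above the bench. 0: level, both lanes shut (starts within 0.06). Positive: left end up. Pressing the RIGHT pad down opens the LEFT lane, and vice versa. A lane opens at about 0.3; stops at +0.40 and -0.40. Stiff pivot: about 2 N on a pad turns it; stays where left.
- left_pad (a point): Centre of the top face of the orange press pad (44 x 44 x 12 mm) on the gate's left end, at feeder y = +150 mm and 20 mm above the pivot line when level; moves with the gate. Height above bench: 130 mm level, 70 mm fully down (gate -0.40), 187 mm fully up; distance out from the pivot then 150, 146, 130 mm.
- right_pad (a point): The same on the gate's right end (feeder y = -150 mm); fully down at gate +0.40.
- left_tray (a point): Centre of the floor of the left tray pocket (black floor, 96 x 54 mm, green rim 66 mm above the bench at its end). The pocket spans feeder x = 120 to 214 mm, y = 63 to 117 mm; balls that have run down rest at feeder x of about 150 to 205 mm.
- right_tray (a point): The same for the right lane (feeder y = -90 mm).
- yellow_stop: Yellow upright end stop, 28 mm wide and 46 mm tall, at the top of the lane in which the brass balls wait (either lane). Fixed; origin at the centre of its underside, on the lane floor at feeder x = -88 mm.
- blue_stop: Blue end stop, the same, at the top of the lane in which the steel balls wait.
- brass_a: Brass (yellow metal) solid bearing-size ball of 25 mm diameter, about 70 g; origin at its centre. First of its queue, resting against the gate blade.
- brass_b: Brass (yellow metal) solid bearing-size ball of 25 mm diameter, about 70 g; origin at its centre. Second in the queue behind brass_a.
- steel_a: Steel (grey) solid bearing-size ball of 25 mm diameter, about 70 g; origin at its centre. First of its queue, in the other lane.
- steel_b: Steel (grey) solid bearing-size ball of 25 mm diameter, about 70 g; origin at its centre. Second in the queue behind steel_a.
- bushing: Loose steel bushing, 40 mm across, 26 mm high, standing on the bench left of the feeder; leave alone.
- vee_block: Loose dark steel vee block, 50 x 40 x 32 mm, on the bench right of the feeder; leave alone.
- wrench: Loose wrench lying at the right; leave alone.
- screwdriver: Loose screwdriver lying at the left; leave alone.
- oil_bottle: Blue bottle with red cap, 56 mm across, 150 mm high, at the right; leave alone.
- carton: Cardboard carton 90 x 70 x 50 mm at the left; leave alone.
- spindle: Stepped brass spindle standing on end, 40 mm across, 60 mm high, left of the feeder; leave alone.

How it is judged:
By the outcome, as a careful person would: the job done as asked, in the order asked, and still so for the second after the job is handed in, with the robot touching nothing.
It also fails if it takes over 58 s, if anything falls off the work surface, if the arm or the gripper's body presses on something with over 40 N, if the wrist force passes 120 N, or if a joint passes its speed limit or range.

## Robot

A 6-joint arm with a two-finger parallel gripper is mounted at the origin on the work surface. World frame = base frame: x ahead of the robot, y to its left, z up, the work surface at z = 0. Lengths are in m, angles in degrees, forces in N, time in s.
With the tool pointing down it reaches from about 0.4 to 0.825 m from the base axis. Payload 7 kg.
Tool frame: the origin (TCP) lies midway between the tips of the shut fingers; the grasp point (between the pads) lies r.tcp_to_grasp behind it (r.tcp_to_grasp is the distance from the TCP to the grasp point, in m); x points along the fingers, y is the direction in which the jaws open and shut, and the axes are right-handed (so a half turn about x gives the same grasp; the last joint's range is limited). The gripper opens to 88 mm and grips with 3 to 60 N. Pads are 19 mm wide; open, the fingers measure 130 mm over their backs; the gripper's body (78 mm by 193 mm) begins 47 mm behind the grasp point.
Start: joints at [-56.087, 20.546, 0.682, 0, -70.136, -16.507], TCP at [0.202, -0.644, 0.227] pointing down, gripper open.
Joint ranges: [-176.03, 176.03], [-82.01, 121.73], [-58.28, 71.71], [-173.87, 95.51], [-174.79, -0.11], [-173.66, 173.66]. Speed limits (degrees/s): [136.94, 136.94, 172.46, 180, 180, 180].

## Interface

Orientations are given as [roll, pitch, yaw] about the fixed x, y, z axes, in that order (R = Rz(yaw) Ry(pitch) Rx(roll)).
In Python, from plant import r gives the robot as it stands.
- The arm moves only by the tool carry_out, never from a script. Its argument "moves" is a list of rows, each a list of 7 numbers: the shift along the world's x, y, z in mm, then the turn, a rotation vector about the world's x, y, z in rad, then the opening in per cent of the stroke, from 0 (shut) to 100 (fully open). In form: [[x, y, z, wx, wy, wz, claw], ...]. A call has 1 to 5 rows; each row is the pose to reach, as a shift and turn from the pose commanded when the call began; what a row does not reach only later rows make up. A row lasts 1/10 s, in which the tool goes at most 50 mm and 8.59 degrees, less where a joint would pass 70% of its speed; a pose out of reach is approached as far as the arm can. A call with a gripper value outside its range is refused whole. The fingers move at their own pace and stop on an object; "squeeze" is the grip in N (left out, the last holds). Time passes only in rows, so rows that repeat a pose let the fingers close. It gives the time, the measured TCP pose, the force and the opening at its end, in the units of the state.
- r.get_state(): the state, without advancing time (a new reading comes with each control period).
- r.capture(name): name is "scene" or "side" or "wrist"; returns the picture (400x640x3 uint8, blue, green, red); there is no depth.
- r.camera_params(name): a dict with "K" (3x3 intrinsics, pixels), "rvec" (rotation vector, rad) and "tvec" (3), from world to camera coordinates, as OpenCV has them. Camera axes: x right, y down, z forward; pixel columns grow to the right and rows downward; lengths in m; the calibration is good to about 2 mm. The wrist camera is an equidistant fisheye: a pixel r from the principal point sees the ray r / f radians off the axis. A picture is of the moment at which its call begins: read the wrist's pose just before it. camera_params takes no time and is no camera call; for the wrist camera it gives the pose at the moment of the call.
- r.close_job(): hands the job in, once; it reports no verdict.
The state is a dict: "time_s": time; "joints": joint angles; "qd": joint speeds; "joint_torque": joint torques, N m; "tcp_pos": TCP position; "eef_rot": TCP orientation; "contact_force": force on the tool from outside, world axes, zero at the start; "moment": the same for the moment, N m; "gripper_width": finger opening in m.
Only numpy, scipy, OpenCV 4.12 (cv2) and the standard library are available. Lean on these libraries where they do the work, as an engineer would, in place of code of your own. Each camera call takes 0.05 s, during which the arm holds its last target. There are 200 camera calls.

## Working session

There is one attempt and no reset: what is moved stays moved. The work goes in short steps, Python scripts to look and compute and a tool call to move; the robot and the scene stay as the last step left them, time stands still between calls to the robot, and variables do not carry over. Pictures are saved under pics/ and viewed, about 8 in all and at most 12, crops included, and the job is handed in when it is done.

Besides the shell and the picture viewer there is one more tool, called after "Call:" as name(argument=value, ...) on one line, values as JSON. carry_out: Moves the arm, as the interface text tells. Its arguments: {"type":"object","properties":{"moves":{"type":"array"},"squeeze":{"type":"number"}},"required":["moves"]}

```bash
mkdir -p pics; python3 - <<'E'
from plant import r
import cv2
for n in("scene","side"):
    cv2.imwrite(f"pics/{n}0.png",r.capture(n))
    p=r.camera_params(n);print(n,p)
s=r.get_state();print(s["time_s"],s["tcp_pos"],s["eef_rot"],r.tcp_to_grasp,s["gripper_width"])
E
```

```text
scene {'K': array([[396.11871268,   0.        , 320.17127654],
       [  0.        , 396.11871268, 201.19788157],
       [  0.        ,   0.        ,   1.        ]]), 'rvec': array([ 1.09763192,  2.44802699, -0.90917485]), 'tvec': array([ 0.40659397, -0.26807039,  1.53256078])}
side {'K': array([[511.77291004,   0.        , 320.13765243],
       [  0.        , 511.77291004, 190.07770269],
       [  0.        ,   0.        ,   1.        ]]), 'rvec': array([ 0.29310832, -2.64995882,  1.49345413]), 'tvec': array([0.57676775, 0.16085748, 1.64489464])}
0.1 [ 0.20173854 -0.64369589  0.22569173] [ 95.18891839  89.91354394 112.58526838] 0.0188 0.08749534639737233
```

View pics/scene0.png

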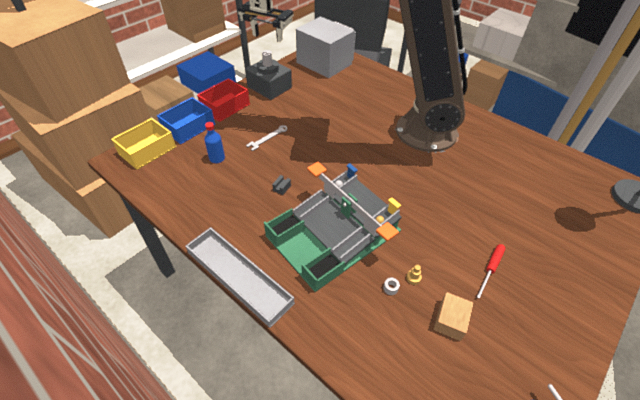

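View pics/side0.png

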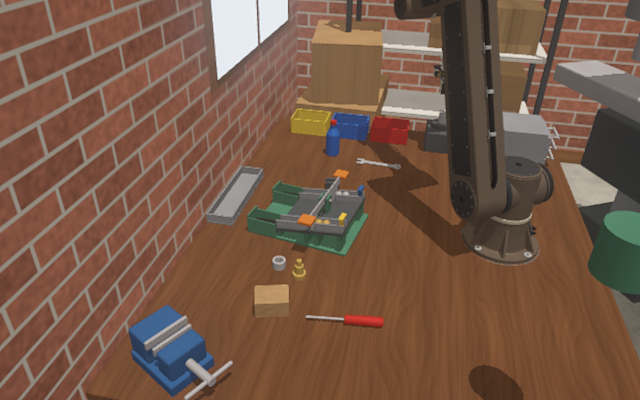

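The scene view shows yellow stop and brass at the left lane (393,205), blue stop and steel at the right (351,171). The orange pads are at (317,169) right and (387,231) left; in the side view they are at (342,174) and (307,219). So I press the right pad first. Next I triangulate.

```bash
cat > h.py <<'E'
import cv2,numpy as np
from plant import r
def cam(n):
    p=r.camera_params(n);R=cv2.Rodrigues(np.array(p["rvec"]))[0]
    return np.array(p["K"]),R,np.array(p["tvec"]).reshape(3,1)
def blobs(img,lo,hi,x0,y0,x1,y1):
    m=cv2.inRange(cv2.cvtColor(img,cv2.COLOR_BGR2HSV),lo,hi);k=np.zeros_like(m);k[y0:y1,x0:x1]=m[y0:y1,x0:x1]
    n,_,st,c=cv2.connectedComponentsWithStats(k)
    return sorted([(int(st[i,4]),*c[i].round(1)) for i in range(1,n) if st[i,4]>12],reverse=True)[:4]
def tri(a,b):
    P=[K@np.hstack([R,t]) for K,R,t in (cam("scene"),cam("side"))]
    X=cv2.triangulatePoints(P[0],P[1],np.array(a,float).reshape(2,1),np.array(b,float).reshape(2,1))
    return (X[:3]/X[3]).ravel()
def proj(n,X):
    K,R,t=cam(n);p=K@(R@np.array(X).reshape(3,1)+t);return (p[:2]/p[2]).ravel()
E
python3 - <<'E'
from h import *
S=cv2.imread("pics/scene0.png");D=cv2.imread("pics/side0.png")
lo,hi=(5,190,150),(16,255,255)
a=blobs(S,lo,hi,295,150,410,250);b=blobs(D,lo,hi,285,160,360,235)
print(a,b)
a=sorted(x[1:] for x in a[:2]);b=sorted((x[1:] for x in b[:2]),reverse=True)
p=[tri(i,j) for i,j in zip(a,b)]
for i,j,X in zip(a,b,p):print(X.round(4),proj("scene",X)-i,proj("side",X)-j)
d=p[1]-p[0];print("len",np.linalg.norm(d),"yaw",np.arctan2(-d[0],d[1]),"tilt",d[2]/np.linalg.norm(d),"mid",(p[0]+p[1])/2)
c=np.hstack([cv2.resize(S[140:300,255:415],(400,400)),cv2.resize(D[130:260,240:370],(400,400))]);cv2.imwrite("pics/c1.png",c)
from scipy.spatial.transform import Rotation as Ro
print(Ro.from_euler("xyz",r.get_state()["eef_rot"],degrees=True).as_matrix().round(3))
E
```

```text
[] [(19, np.float64(309.4), np.float64(221.8)), (18, np.float64(340.7), np.float64(175.8))]Traceback (most recent call last):
  File "<stdin>", line 9, in <module>
IndexError: list index out of range
```

```bash
python3 - <<'E'
from h import *
S=cv2.imread("pics/scene0.png");D=cv2.imread("pics/side0.png")
print(cv2.cvtColor(S,cv2.COLOR_BGR2HSV)[231,387],cv2.cvtColor(S,cv2.COLOR_BGR2HSV)[169,317],cv2.cvtColor(D,cv2.COLOR_BGR2HSV)[219,307],cv2.cvtColor(D,cv2.COLOR_BGR2HSV)[174,342])
lo,hi=(6,165,185),(17,255,255)
a=blobs(S,lo,hi,295,150,410,250);b=blobs(D,lo,hi,285,160,360,235)
print(a,b)
c=np.hstack([cv2.resize(S[140:300,255:415],(400,400)),cv2.resize(D[130:260,240:370],(400,400))]);cv2.imwrite("pics/c1.png",c)
from scipy.spatial.transform import Rotation as Ro
print(Ro.from_euler("xyz",r.get_state()["eef_rot"],degrees=True).as_matrix().round(3))
a=sorted(x[1:] for x in a[:2]);b=sorted((x[1:] for x in b[:2]),reverse=True)
p=[tri(i,j) for i,j in zip(a,b)]
for i,j,X in zip(a,b,p):print(X.round(4),proj("scene",X)-i,proj("side",X)-j)
d=p[1]-p[0];print("len",np.linalg.norm(d),"yaw",np.arctan2(-d[0],d[1]),"tilt",d[2]/np.linalg.norm(d),"mid",(p[0]+p[1])/2)
E
```

```text
[ 16 161 255] [ 15 163 254] [ 14 186 214] [ 14 187 215]
[(100, np.float64(316.7), np.float64(168.3)), (55, np.float64(386.1), np.float64(233.9)), (36, np.float64(387.7), np.float64(225.6))] [(117, np.float64(306.4), np.float64(218.8)), (77, np.float64(340.7), np.float64(173.1))]
[[-0.001 -0.299  0.954]
 [ 0.001  0.954  0.299]
 [-1.     0.002 -0.   ]]
[ 0.5381 -0.0862  0.1283] [0.0198906  0.92289992] [ 0.29679987 -0.39447783]
[0.5909 0.2073 0.1243] [-0.02375641 -1.25858866] [-0.47920004  0.48721158]
len 0.29821765458803534 yaw -0.17822820377759302 tilt -0.013530061753736868 mid [0.56450405 0.06056436 0.12629129]
```

View pics/c1.png

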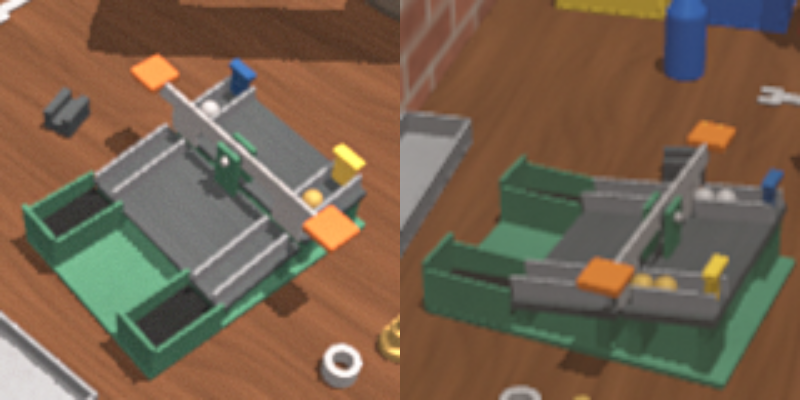

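Pads triangulate to right (0.538, −0.086) and left (0.591, 0.207), with feeder yaw ≈ −0.18 rad. Moving over the right pad, fingers shut, jaw axis along feeder x.

Call:
carry_out(moves=[[24, 40, 0, 0, 0, 0.078, 0], [48, 80, 0, 0, 0, 0.156, 0], [72, 120, 0, 0, 0, 0.234, 0], [96, 160, 0, 0, 0, 0.312, 0], [120, 200, 0, 0, 0, 0.39, 0]], squeeze=10)

```text
time_s: 0.6
tcp_pos: [0.3223, -0.4423, 0.2262]
eef_rot: [87.3, 90.0, 127.2]
contact_force: [1.6, -0.1, 0.7]
gripper_width: 0.0532
```

Call:
carry_out(moves=[[24, 40, 0, 0, 0, 0.078, 0], [48, 80, 0, 0, 0, 0.156, 0], [72, 120, 0, 0, 0, 0.234, 0], [96, 160, 0, 0, 0, 0.312, 0], [120, 200, 0, 0, 0, 0.39, 0]])

```text
time_s: 1.1
tcp_pos: [0.4423, -0.2422, 0.2265]
eef_rot: [6.4, 90.0, 68.7]
contact_force: [0.4, -0.5, 0.8]
gripper_width: 0.0133
```

Call:
carry_out(moves=[[24, 40, 0, 0, 0, 0.078, 0], [48, 80, 0, 0, 0, 0.156, 0], [72, 120, 0, 0, 0, 0.234, 0], [96, 157, 0, 0, 0, 0.309, 0], [96, 157, 0, 0, 0, 0.309, 0]])

```text
time_s: 1.6
tcp_pos: [0.5401, -0.0834, 0.2259]
eef_rot: [65.0, 90.0, 145.1]
contact_force: [-0.5, 0.0, -0.3]
gripper_width: 0.0004
```

Call:
carry_out(moves=[[-2, -4, -25, 0, 0, 0, 0], [-2, -4, -50, 0, 0, 0, 0], [-2, -4, -70, 0, 0, 0, 0], [-2, -4, -80, 0, 0, 0, 0], [-2, -4, -80, 0, 0, 0, 0]])

```text
time_s: 2.1
tcp_pos: [0.5348, -0.0914, 0.1452]
eef_rot: [107.3, 89.8, -172.9]
contact_force: [-0.3, 0.3, 0.2]
gripper_width: 0.0004
```

```bash
python3 - <<'E'
from h import *
S=r.capture("scene");D=r.capture("side")
c=np.hstack([cv2.resize(S[120:280,245:405],(400,400)),cv2.resize(D[100:260,240:400],(400,400))]);cv2.imwrite("pics/c2.png",c)
E
```

```text
(no output)
```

View pics/c2.png

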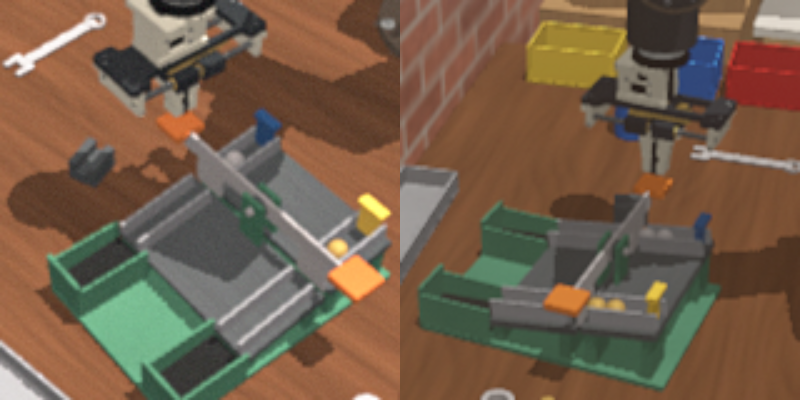

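Fingertips are centred above the right pad (scene crop 180,120) and the gate is still level. Pressing down.

Call:
carry_out(moves=[[2, 3, -8, 0, 0, 0, 0], [2, 3, -16, 0, 0, 0, 0], [2, 3, -26, 0, 0, 0, 0], [2, 3, -36, 0, 0, 0, 0], [2, 3, -46, 0, 0, 0, 0]])

```text
time_s: 2.7
tcp_pos: [0.5383, -0.0881, 0.0999]
eef_rot: [-77.7, 89.9, 2.1]
contact_force: [0.5, 1.0, 1.8]
gripper_width: 0.0005
```

Call:
carry_out(moves=[[0, 0, -6, 0, 0, 0, 0], [0, 0, -11, 0, 0, 0, 0], [0, 0, -16, 0, 0, 0, 0], [0, 0, -20, 0, 0, 0, 0], [0, 0, -20, 0, 0, 0, 0]])

```text
time_s: 3.2
tcp_pos: [0.5374, -0.0881, 0.0799]
eef_rot: [105.9, 89.9, -174.3]
contact_force: [-0.2, 0.1, 0.1]
gripper_width: 0.0004
```

Call:
carry_out(moves=[[0, 0, -3, 0, 0, 0, 0], [0, 0, -6, 0, 0, 0, 0], [0, 0, -8, 0, 0, 0, 0], [0, 0, -8, 0, 0, 0, 0], [0, 0, -8, 0, 0, 0, 0]])

```text
time_s: 3.7
tcp_pos: [0.538, -0.0881, 0.0727]
eef_rot: [-75.2, 90.0, 4.6]
contact_force: [-1.1, -0.0, 3.8]
gripper_width: 0.0002
```

```bash
python3 - <<'E'
from h import *
S=r.capture("scene");D=r.capture("side")
c=np.hstack([cv2.resize(S[120:280,245:405],(400,400)),cv2.resize(D[100:260,240:400],(400,400))]);cv2.imwrite("pics/c3.png",c)
E
```

```text
(no output)
```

View pics/c3.png

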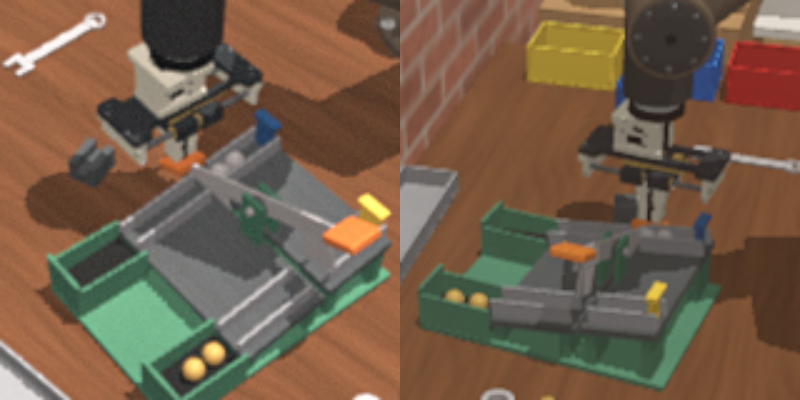

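Both brass balls are in the left tray (crop 193,362), steel still held at (228,160). Lifting off and crossing to the left pad.

Call:
carry_out(moves=[[0, 0, 15, 0, 0, 0, 0], [0, 0, 50, 0, 0, 0, 0], [0, 0, 95, 0, 0, 0, 0], [0, 0, 140, 0, 0, 0, 0], [0, 0, 167, 0, 0, 0, 0]])

```text
time_s: 4.3
tcp_pos: [0.5386, -0.0883, 0.243]
eef_rot: [-80.1, 89.8, -0.3]
contact_force: [-0.1, -0.4, -1.2]
gripper_width: 0.0003
```

Call:
carry_out(moves=[[8, 45, 0, 0, 0, 0, 0], [16, 90, 0, 0, 0, 0, 0], [24, 135, 0, 0, 0, 0, 0], [32, 180, 0, 0, 0, 0, 0], [40, 225, 0, 0, 0, 0, 0]])

```text
time_s: 4.8
tcp_pos: [0.5776, 0.1385, 0.2392]
eef_rot: [116.4, 90.0, -163.8]
contact_force: [0.7, -1.0, 0.4]
gripper_width: 0.0005
```

Call:
carry_out(moves=[[6, 35, 0, 0, 0, 0, 0], [11, 59, 0, 0, 0, 0, 0], [11, 59, -12, 0, 0, 0, 0], [11, 59, -24, 0, 0, 0, 0], [11, 59, -32, 0, 0, 0, 0]])

```text
time_s: 5.3
tcp_pos: [0.5881, 0.1947, 0.2057]
eef_rot: [126.7, 89.9, -153.6]
contact_force: [-0.1, -0.8, -0.0]
gripper_width: 0.0006
```

```bash
python3 - <<'E'
from h import *
S=r.capture("scene");D=r.capture("side")
c=np.hstack([cv2.resize(S[120:280,265:425],(400,400)),cv2.resize(D[100:260,240:400],(400,400))]);cv2.imwrite("pics/c4.png",c)
E
```

```text
(no output)
```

View pics/c4.png

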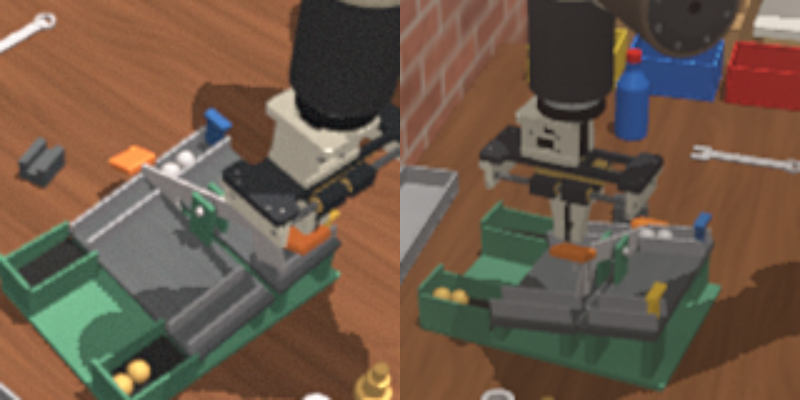

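Fingertips are over the raised left pad and the gate stays tipped. Pressing down while easing outward.

Call:
carry_out(moves=[[0, 1, -10, 0, 0, 0, 0], [0, 2, -20, 0, 0, 0, 0], [1, 4, -31, 0, 0, 0, 0], [1, 5, -42, 0, 0, 0, 0], [1, 7, -54, 0, 0, 0, 0]])

```text
time_s: 5.9
tcp_pos: [0.5902, 0.2032, 0.1528]
eef_rot: [-50.1, 90.0, 29.7]
contact_force: [1.1, 0.7, 0.7]
gripper_width: 0.0005
```

Call:
carry_out(moves=[[0, 1, -12, 0, 0, 0, 0], [0, 2, -24, 0, 0, 0, 0], [0, 3, -36, 0, 0, 0, 0], [0, 3, -46, 0, 0, 0, 0], [0, 3, -56, 0, 0, 0, 0]])

```text
time_s: 6.4
tcp_pos: [0.5897, 0.2057, 0.0965]
eef_rot: [146.8, 90.0, -133.4]
contact_force: [0.6, -0.4, 1.3]
gripper_width: 0.0005
```

Call:
carry_out(moves=[[0, 0, -8, 0, 0, 0, 0], [0, 0, -14, 0, 0, 0, 0], [0, 0, -19, 0, 0, 0, 0], [0, 0, -22, 0, 0, 0, 0], [0, 0, -23, 0, 0, 0, 0]])

```text
time_s: 6.9
tcp_pos: [0.5898, 0.2058, 0.0743]
eef_rot: [125.9, 90.0, -154.3]
contact_force: [-0.6, -0.2, 1.6]
gripper_width: 0.0004
```

```bash
python3 - <<'E'
from h import *
S=r.capture("scene");D=r.capture("side")
c=np.hstack([cv2.resize(S[120:280,265:425],(400,400)),cv2.resize(D[100:260,240:400],(400,400))]);cv2.imwrite("pics/c5.png",c)
s=r.get_state();print(s["tcp_pos"],s["contact_force"])
E
```

```text
[0.58983489 0.2059695  0.0745281 ] [-1.03797247 -0.61210011  0.11599796]
```

View pics/c5.png

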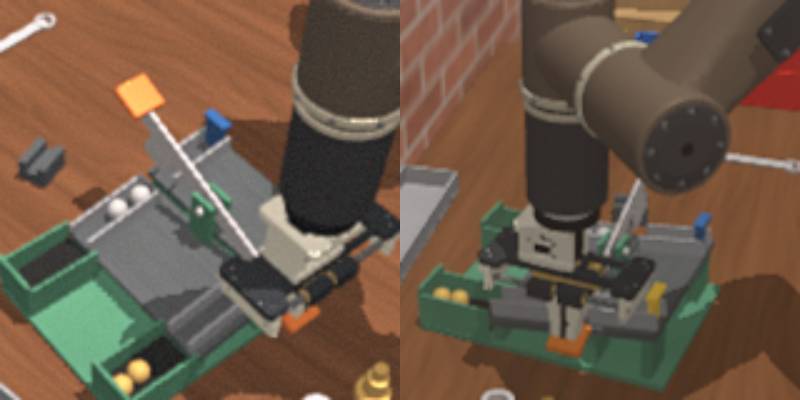

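Steel balls are rolling down the right chute (crop 118–140, 200). Pressing on until the stop is felt.

Call:
carry_out(moves=[[0, 0, -2, 0, 0, 0, 0], [0, 0, -4, 0, 0, 0, 0], [0, 0, -5, 0, 0, 0, 0], [0, 0, -5, 0, 0, 0, 0], [0, 0, -5, 0, 0, 0, 0]])

```text
time_s: 7.5
tcp_pos: [0.5904, 0.2061, 0.0715]
eef_rot: [-66.7, 89.9, 13.2]
contact_force: [-5.0, -1.3, 14.3]
gripper_width: 0.0006
```

14 N with the TCP stalled, so the gate is on the stop. Retreating straight up.

Call:
carry_out(moves=[[0, 0, 10, 0, 0, 0, 0], [0, 0, 35, 0, 0, 0, 0], [0, 0, 75, 0, 0, 0, 0], [0, 0, 120, 0, 0, 0, 0], [0, 0, 165, 0, 0, 0, 0]])

```text
time_s: 8.0
tcp_pos: [0.5895, 0.2058, 0.2363]
eef_rot: [109.8, 90.0, -170.4]
contact_force: [1.1, 0.4, 0.5]
gripper_width: 0.0002
```

Call:
carry_out(moves=[[-40, 15, 15, 0, 0, 0, 0], [-80, 30, 30, 0, 0, 0, 0], [-120, 45, 45, 0, 0, 0, 0], [-120, 45, 45, 0, 0, 0, 0], [-120, 45, 45, 0, 0, 0, 0]])

```text
time_s: 8.5
tcp_pos: [0.4693, 0.2517, 0.2807]
eef_rot: [-27.2, 89.9, 52.8]
contact_force: [0.1, -0.3, -0.1]
gripper_width: 0.0005
```

```bash
python3 - <<'E'
from h import *
S=r.capture("scene");D=r.capture("side")
lo,hi=(6,150,185),(17,255,255)
a=blobs(S,lo,hi,295,140,420,250);b=blobs(D,lo,hi,270,150,360,260);print(a,b)
for i in a[:3]:
  for j in b[:3]:
    X=tri(i[1:],j[1:]);e=np.abs(proj("scene",X)-i[1:]).max()
    if e<4:print(X.round(3),e.round(1))
c=np.hstack([cv2.resize(S[100:340,200:520],(400,300)),cv2.resize(D[100:260,240:400],(400,300))]);cv2.imwrite("pics/c6.png",c)
E
```

```text
[(185, np.float64(382.7), np.float64(242.2)), (87, np.float64(320.8), np.float64(157.0))] [(33, np.float64(303.9), np.float64(238.2))]
```

View pics/c6.png

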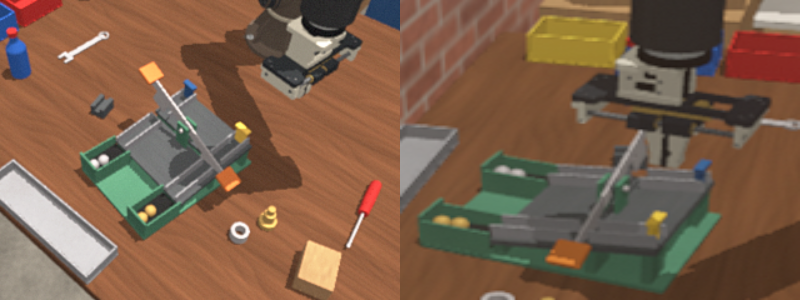

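Both steel balls are in the right tray (97,161), both brass in the left tray (147,213), and the gate is tipped left end down. I check the tilt against the predicted pad pixels, then hand in.

```bash
python3 - <<'E'
from h import *
m=np.array([.5645,.0606,0]);u=np.array([.177,.984,0])
for q in(-.40,-.33):
  for s in(1,-1):
    y=s*.15*np.cos(q)-.02*np.sin(q);z=.11+s*.15*np.sin(q)+.02*np.cos(q)
    print(q,s,proj("scene",m+u*y+[0,0,z]).round(1))
r.close_job()
E
```

```text
-0.4 1 [382.4 243.7]
-0.4 -1 [321.  158.3]
-0.33 1 [383.6 242.1]
-0.33 -1 [319.8 159.7]
the job is handed in; nothing more can be done
```

The job is done and handed in at about 9 s on the robot's clock. Both brass balls went into the left tray first, then both steel balls into the right tray.

- **Brass balls:** I pressed the right pad down with the shut fingertips. A picture showed both brass balls in the left tray and both steel balls still held.
- **Steel balls:** I then crossed over and pressed the left pad down, rocking the gate right over until it met its stop at about 14 N. After that I backed the arm well clear.
- **Final picture:** It shows two brass balls in the left tray, two steel in the right, and the gate tipped left end down. In the part of the bench it covers, the other things looked undisturbed.

**Gate tilt:** I compared the pad positions in the scene picture with those predicted for −0.40 and −0.33 rad. The raised right pad and the column of the left pad fit −0.40 better. The left pad's row alone fits −0.33, but the offsets are only 1–2 pixels and its blob also included the pad's side face. A check from two cameras was not possible because the side view did not pick up the right pad. The main evidence that the gate is fully tipped is the stop felt while pressing.

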